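# Push the screw tub between the bench stops onto its square

## Robot

A 7-joint arm with a two-finger parallel gripper is mounted at the origin on the work surface. World frame = base frame: x ahead of the robot, y to its left, z up, the work surface at z = 0. Lengths are in m, angles in rad, forces in N, time in s.
With the tool pointing down it reaches from about 0.35 to 0.9 m from the base axis. Payload 19.9 kg.
Tool frame: the origin (TCP) lies at the very end of the fingers, on their centre line; the grasp point (between the pads) lies 19 mm behind it; z points along the fingers, y is the direction in which the jaws open and shut (so a half turn about z gives the same grasp; the last joint's range is limited). The gripper opens to 85 mm and grips with 20 to 120 N. Pads are 22 mm wide; open, the fingers measure 114 mm over their backs; the gripper's body (76 mm by 85 mm) begins 54 mm behind the grasp point. The pads swing forward as they close: fully open they stand 13 mm farther back than shut.
Start: joints at [-0.042, 0.417, -0.01, 1.614, 0.005, 1.111, -0.053], TCP at [0.625, 0, 0.231] pointing down, gripper open.
Joint ranges: [-2.81, 2.81], [-0.39, 2.02], [-1.27, 1.25], [0.06, 2.57], [-1.19, 4.33], [0.19, 2], [-2.82, 2.82]. Speed limits (rad/s): [1.89, 1.89, 2.39, 2.39, 3.01, 3.01, 3.01].

## Interface

Orientations are given as a unit quaternion [w, x, y, z].
In Python, from plant import ctrl, jaws, kinematics, camera, nets gives the robot as it stands. Calls block until the motion is done:
- ctrl.movep(position, orientation): joint-space move of the TCP to a pose.
- ctrl.movel(position, feed=0.15, rot=None, max_force=None): straight line of the TCP; rot=None keeps the orientation; feed is the mean speed in m/s. With max_force (N) it stops when the force on the tool has changed by that much, and returns True; else False.
- ctrl.move_j(angles): joint-space move.
- jaws.release() and jaws.gripper_close(grasp_force=None): open the fingers fully, or close them until they stop; grasp_force is the grip in N (None keeps the last).
- ctrl.hold(seconds).
- kinematics.solve_ik(position, orientation): joint angles nearest the present ones, or None.
- camera(name): name is "scene" or "side" or "wrist"; returns a dict with "img" (400x640x3 uint8, red, green, blue), "fov_y" (degrees; the focal length in pixels is half the picture's height over the tangent of half this angle, whatever the lens; pixels are square), "cx", "cy" (the principal point, pixels), "k1" (the pictures are not rectified: a ray, as slopes to the right and down, at radius r is drawn at 1 + k1 r^2 times it, then the intrinsics apply), "R" (3x3) and "t" (3): a world point X has camera coordinates R X + t; the wrist camera has in their place "tool_from_camera" (4x4, takes a point from camera to tool coordinates, whose origin is the TCP and whose axes are the flange's). Camera axes: x right, y down, z forward; pixel columns grow to the right and rows downward; lengths in m; the calibration is good to about 2 mm. A picture is of the moment at which its call begins: read the wrist's pose just before it. There is no depth.
A pose or a line that the arm cannot do raises ctrl.Unreachable and nothing moves.
- ctrl.close_job(): hands the job in, once; it reports no verdict.
Trained networks look in a picture, given as the dict that the camera call returned (one of the last four; its "shot" number tells which), for a name from the list of things; names that differ only in an ending like _2 or _b are one class to them, and where a whole thing is asked for, a point or a joint stands for the part that bears it (a point fixed in the world has none). Each returns a list of dicts, best first, with "confidence" (0 to 1); they miss things now and then, are a little off and sometimes report something else, mostly with a low value. They report only what shows in the picture. A call takes as long as a camera call. They do not tell look-alikes from the thing itself.
- nets.search_frame(picture, query): "xyz" ([x, y, z] in m, in world coordinates, good to about 4 mm: the middle of the surface that is visible of it).
- nets.trace(picture, query): "region" (400x640 bool, what is visible of it).
Readings, each from a call of its own:
- ctrl.current_t(): time.
- ctrl.current_joint_pos(): joint angles.
- ctrl.current_qd(): joint speeds.
- ctrl.current_effort(): joint torques, N m.
- ctrl.current_tcp_pos(): TCP position.
- ctrl.current_ee_rot(): TCP orientation.
- ctrl.current_contact_force(): force on the tool from outside, world axes, zero at the start.
- ctrl.current_torque(): the same for the moment, N m.
- ctrl.current_finger_gap(): finger opening in m.
Only numpy, scipy, OpenCV 4.12 (cv2) and the standard library are available. Lean on these libraries where they do the work, as an engineer would, in place of code of your own. Each camera call takes 0.05 s, during which the arm holds its last target.

## Task

Push the orange tub of screws lengthwise along the bench, through the narrow gap between the two yellow posts, and on until it stands wholly inside the blue painted square beyond. Only push it with the fingers: it is brim-full, so it must not be lifted or tipped. Leave the olive jar, the foil tray and the bottle opener where they are.

Things in the scene. Friction and masses are not known exactly. Their poses are not given: they have to be found in the camera images.
- tub: Loose orange tub full of screws: 92 mm wide (its x), 110 mm long (its y), 50 mm high, upright sides, corners rounded 10 mm; 0.3 to 0.65 kg, friction varies. Origin: centre of its underside, z up. Starts 170 to 210 mm before the gap, on the other side of it from the square, up to 30 mm off the line through the gap; its y axis is within 0.4 rad of that line.
- stops: Two yellow steel posts fixed to the bench, 32 mm across, 40 mm high, on this frame's x, 131 mm between centres: the gap is 99 mm wide. Origin: on the bench, mid-gap; y runs through the gap (the square lies on the +y or the -y side), z up. Dark foot plates, 9 mm high with bolts, span 55 to 115 mm from mid-gap along x and 25 mm each way in y.
- square: Flat blue painted square on the bench, 190 by 190 mm. Origin at its centre, sides along its x and y. Its centre is 170 to 210 mm beyond the gap and up to 30 mm off the line through it; its sides are parallel to the stops' axes within 0.1 rad.
- jar: Bystander: loose clear glass olive jar with green lid, 72 mm in diameter, 80 mm high; origin at the centre of its underside.
- tray: Bystander: loose crumpled aluminium foil tray, about 120 mm (its x) by 160 mm (its y), 28 mm high; origin at the centre of its underside.
- opener: Bystander: loose flat steel bottle opener, about 105 mm long along its y, 34 mm wide, 6 mm thick, lying on the bench; origin on its underside, near its middle.
- tub_corner_a (a point): Point on the underside of the tub's rounded corner at its own + x, + y side, 43 mm and 52 mm from the tub's origin along its x and y
- tub_corner_b (a point): Point on the underside of the tub's rounded corner at its own + x, - y side, 43 mm and 52 mm from the tub's origin along its x and y
- tub_corner_c (a point): Point on the underside of the tub's rounded corner at its own - x, + y side, 43 mm and 52 mm from the tub's origin along its x and y
- tub_corner_d (a point): Point on the underside of the tub's rounded corner at its own - x, - y side, 43 mm and 52 mm from the tub's origin along its x and y
Not all that is in view belongs to the job. Leave any turquoise look-alike of the stops alone.

How it is judged:
By the outcome, as a careful person would: the job done as asked, in the order asked, and still so for the second after the job is handed in, with the robot touching nothing.
It also fails if it takes over 64 s, if anything falls off the work surface, if the arm or the gripper's body presses on something with over 40 N, if the wrist force passes 120 N, or if a joint passes its speed limit or range.

## Working session

There is one attempt and no reset: what is moved stays moved. The work goes in short steps, each a Python script; the robot and the scene stay as the last script left them, time stands still between calls to the robot, and variables do not carry over. Pictures are saved under pics/ and viewed, and the job is handed in when it is done.

```bash
ls; mkdir -p pics; python3 - <<'E'
from plant import ctrl,jaws,kinematics,camera,nets
import cv2
for n in ["scene","side","wrist"]:
    p=camera(n); cv2.imwrite(f"pics/{n}0.png",p["img"][:,:,::-1])
    print(n,{k:v for k,v in p.items() if k!="img"})
print(ctrl.current_t(),ctrl.current_ee_rot())
E
```

```text
pics
scene {'fov_y': 50.1209534058658, 'cx': 323.1381305163552, 'cy': 199.85785818197706, 'k1': 0.005772842381631424, 'R': array([[ 3.98435878e-01,  9.17195888e-01,  7.43944154e-04],
       [ 7.37191678e-01, -3.19758076e-01, -5.95233738e-01],
       [-5.45708055e-01,  2.37710907e-01, -8.03552265e-01]]), 't': array([-0.19260618, -0.41802909,  1.5777684 ]), 'shot': 1}
side {'fov_y': 55.62245866323277, 'cx': 318.82831676443686, 'cy': 197.26912493332807, 'k1': -0.00116685460767135, 'R': array([[ 0.97177169, -0.23564267, -0.01150311],
       [-0.13098063, -0.49831634, -0.85704428],
       [ 0.19622402,  0.83435805, -0.51511433]]), 't': array([-0.56676484,  0.07848753,  1.10767025]), 'shot': 2}
wrist {'fov_y': 66.88189656379414, 'cx': 321.520356983343, 'cy': 195.89223562261205, 'k1': -0.03427628092667962, 'tool_from_camera': array([[-4.32665797e-04, -9.50023617e-01, -3.12177737e-01,
         8.10057554e-02],
       [ 9.99999854e-01, -5.12573506e-04,  1.73911192e-04,
         1.01595868e-04],
       [-3.25233777e-04, -3.12177616e-01,  9.50023700e-01,
        -1.42662750e-01],
       [ 0.00000000e+00,  0.00000000e+00,  0.00000000e+00,
         1.00000000e+00]]), 'shot': 3}
0.15 [-3.19371743e-04  7.07088628e-01  7.07124768e-01 -3.64661379e-04]
```

View pics/scene0.png

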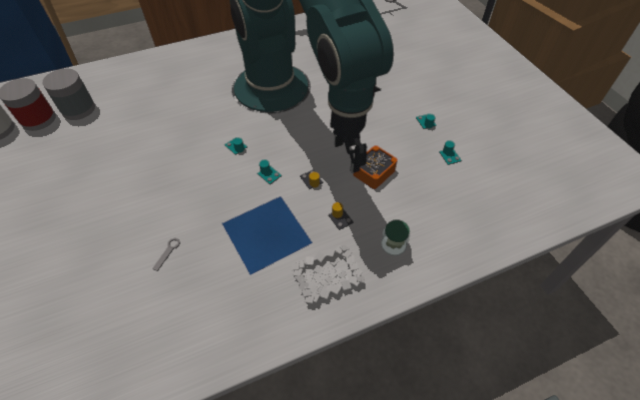

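View pics/side0.png

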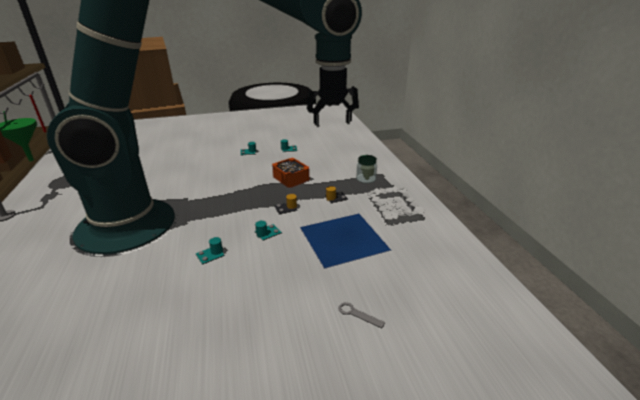

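View pics/wrist0.png

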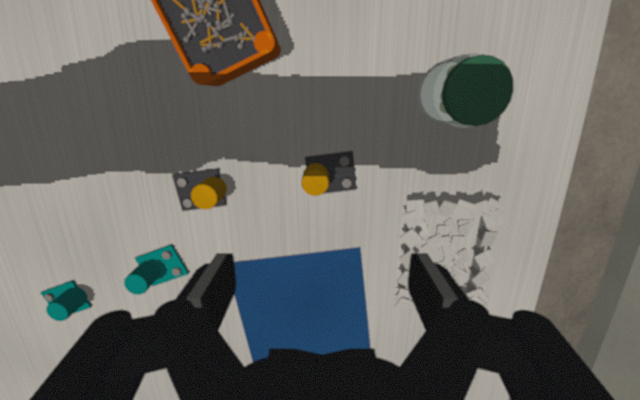

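```bash
cat > h.py <<'E'
import numpy as np, cv2
from scipy.spatial.transform import Rotation as Rn
from scipy.optimize import least_squares, minimize
from plant import ctrl,jaws,kinematics,camera,nets
def snap(n):
    pos=np.array(ctrl.current_tcp_pos()); q=np.array(ctrl.current_ee_rot())
    p=camera(n)
    if n=="wrist":
        T=np.eye(4); T[:3,:3]=Rn.from_quat(q[[1,2,3,0]]).as_matrix(); T[:3,3]=pos
        C=np.linalg.inv(T@p["tool_from_camera"]); p["R"]=C[:3,:3]; p["t"]=C[:3,3]
    return p
def f(p): return 200/np.tan(np.radians(p["fov_y"])/2)
def proj(p,X):
    c=np.atleast_2d(X)@p["R"].T+p["t"]; s=c[:,:2]/c[:,2:]
    s=s*(1+p["k1"]*(s**2).sum(1,keepdims=True)); return s*f(p)+[p["cx"],p["cy"]]
def ray(p,uv,z):
    d=(np.atleast_2d(uv).astype(float)-[p["cx"],p["cy"]])/f(p); s=d.copy()
    for _ in range(8): s=d/(1+p["k1"]*(s**2).sum(1,keepdims=True))
    D=np.c_[s,np.ones(len(s))]@p["R"]; o=-p["R"].T@p["t"]
    return o+D*((z-o[2])/D[:,2])[:,None]
def hsv(p): return cv2.cvtColor(np.ascontiguousarray(p["img"]),cv2.COLOR_RGB2HSV)
def mask(p,c):
    lo,hi={"orange":((3,170,50),(14,255,255)),"yellow":((17,150,60),(32,255,255)),"blue":((100,120,40),(115,255,255))}[c]
    return cv2.inRange(hsv(p),lo,hi)
def blobs(m,amin=25):
    n,l,s,c=cv2.connectedComponentsWithStats(m)
    return sorted([(s[i,4],c[i],l==i) for i in range(1,n) if s[i,4]>=amin],key=lambda b:-b[0])
a=np.linspace(0,np.pi/2,6)
out=np.concatenate([np.c_[sx*36+10*np.cos(a+k*np.pi/2),sy*45+10*np.sin(a+k*np.pi/2)] for k,(sx,sy) in enumerate([(1,1),(-1,1),(-1,-1),(1,-1)])])/1000
def R2(t): return np.array([[np.cos(t),-np.sin(t)],[np.sin(t),np.cos(t)]])
def hullmask(p,X):
    m=np.zeros((400*2,640*2),np.uint8)
    cv2.fillConvexPoly(m,cv2.convexHull(((proj(p,X)*2+.5)*8).round().astype(np.int32)),255,cv2.LINE_8,3); return m>0
def tubX(v):
    xy=out@R2(v[2]).T+v[:2]; return np.vstack([np.c_[xy,np.zeros(len(xy))],np.c_[xy,np.full(len(xy),.05)]])
def tubobs(p):
    b=blobs(cv2.morphologyEx(mask(p,"orange"),cv2.MORPH_CLOSE,np.ones((5,5))),60)
    if not b: return None
    pts=np.argwhere(b[0][2])[:,::-1].astype(np.int32); h=cv2.convexHull(pts)
    m=np.zeros((400,640),np.uint8); cv2.fillConvexPoly(m,h,255)
    return cv2.resize(m,None,fx=2,fy=2,interpolation=cv2.INTER_NEAREST)>0
def fittub(ps,v0):
    obs=[(p,tubobs(p)) for p in ps]; obs=[(p,o) for p,o in obs if o is not None]
    def cost(v): 
        return sum((hullmask(p,tubX(v))^o).sum()/np.sqrt(o.sum()) for p,o in obs)
    best=None
    for dt in (-.25,0,.25):
        x0=np.array(v0)+[0,0,dt]
        S=np.vstack([x0,x0+[.02,0,.1],x0+[0,.02,-.1],x0+[-.01,-.01,.15]])
        r=minimize(cost,x0,method="Nelder-Mead",options=dict(initial_simplex=S,maxiter=250,xatol=1e-4,fatol=1e-2))
        if best is None or r.fun<best.fun: best=r
    return best.x,best.fun
E
python3 - <<'E'
from h import *
q=ctrl.current_ee_rot()
ctrl.movep([0.6,0.02,0.40],q)
print(ctrl.current_t())
ps={n:snap(n) for n in ("wrist","scene","side")}
import pickle; pickle.dump(ps,open("ps.pkl","wb"))
for n,p in ps.items():
    cv2.imwrite(f"pics/{n}1.png",p["img"][:,:,::-1])
    for c,z in (("orange",.05),("yellow",.04),("blue",0)):
        for A,ce,_ in blobs(mask(p,c))[:3]: print(n,c,A,ce.round(1),ray(p,ce,z).round(4))
E
```

```text
0.875
wrist orange 1102 [266.9  54.8] [[0.5181 0.1613 0.05  ]]
wrist yellow 337 [257.1 174.6] [[ 0.4896 -0.0258  0.04  ]]
wrist yellow 302 [331.8 165.2] [[ 0.6171 -0.0096  0.04  ]]
wrist yellow 37 [264.2  72.5] [[0.5109 0.1371 0.04  ]]
wrist blue 7229 [319.8 260.4] [[ 0.5961 -0.2153  0.    ]]
scene orange 535 [373.2 171.9] [[0.5521 0.1318 0.05  ]]
scene yellow 124 [313.7 179.1] [[ 0.4998 -0.0376  0.04  ]]
scene yellow 121 [337.1 209.7] [[ 0.6281 -0.0203  0.04  ]]
scene blue 4206 [27.5 40.2] [[-0.6678 -0.8132  0.    ]]
scene blue 3687 [265.7 234.5] [[ 0.6005 -0.2259  0.    ]]
side orange 508 [290.9 174.7] [[0.51   0.0877 0.05  ]]
side yellow 122 [290.7 200.4] [[ 0.4834 -0.0573  0.04  ]]
side yellow 113 [330.2 192.2] [[ 0.6102 -0.0399  0.04  ]]
side blue 2779 [343.3 239.9] [[ 0.5955 -0.2316  0.    ]]
```

View pics/wrist1.png

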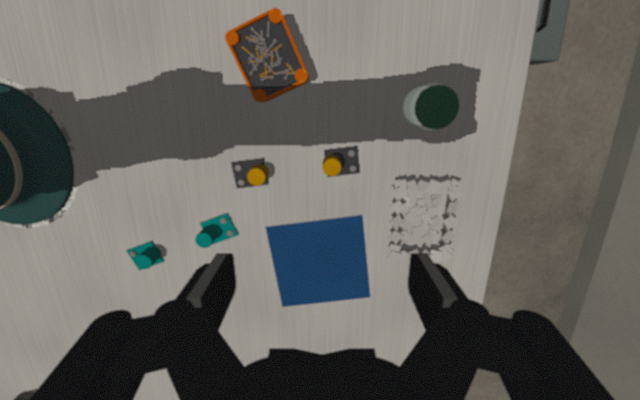

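```bash
cat > h2.py <<'E'
from h import *
import pickle
b=np.linspace(0,2*np.pi,24,endpoint=False)
def postX(c):
    xy=np.c_[.016*np.cos(b),.016*np.sin(b)]+c; return np.vstack([np.c_[xy,0*b],np.c_[xy,0*b+.04]])
def gapmasks(p,v):
    return hullmask(p,postX(np.array(v[:2])+R2(v[2])@[.0655,0]))|hullmask(p,postX(np.array(v[:2])-R2(v[2])@[.0655,0]))
def sqX(v):
    s=np.array([[1,1],[-1,1],[-1,-1],[1,-1]])*.095@R2(v[2]).T+v[:2]; return np.c_[s,np.zeros(4)]
def fit(fn,obs,v0):
    cost=lambda v: sum((fn(p,v)^o).sum()/np.sqrt(o.sum()) for p,o in obs)
    x0=np.array(v0); S=np.vstack([x0,x0+[.01,0,.05],x0+[0,.01,-.05],x0+[-.01,-.01,.05]])
    r=minimize(cost,x0,method="Nelder-Mead",options=dict(initial_simplex=S,maxiter=250,xatol=1e-4,fatol=1e-2)); return r.x,r.fun
up=lambda m: cv2.resize(m.astype(np.uint8),None,fx=2,fy=2,interpolation=cv2.INTER_NEAREST)>0
E
python3 - <<'E'
from h2 import *
ps=pickle.load(open("ps.pkl","rb"))
go={};so={}
for n,p in ps.items():
    bl=[x for x in blobs(mask(p,"yellow"),60)][:2]; go[n]=(p,up(bl[0][2]|bl[1][2]))
    bl=[x for x in blobs(mask(p,"blue")) if x[1][0]>150]; so[n]=(p,up(bl[0][2]))
for n in ps:
    print(n,"gap",fit(gapmasks,[go[n]],[.555,-.025,.12]),"sq",fit(lambda p,v:hullmask(p,sqX(v)),[so[n]],[.597,-.22,.1]),"tub",fittub([ps[n]],[.525,.15,.4]))
A=list(ps)
print("all gap",fit(gapmasks,list(go.values()),[.555,-.025,.12]),"sq",fit(lambda p,v:hullmask(p,sqX(v)),list(so.values()),[.597,-.22,.1]))
v,c=fittub(list(ps.values()),[.525,.15,.4]); print("tub",v,c)
for n,p in ps.items():
    im=cv2.resize(p["img"][:,:,::-1],None,fx=2,fy=2); m=hullmask(p,tubX(v)).astype(np.uint8)
    cs,_=cv2.findContours(m,0,2); cv2.drawContours(im,cs,-1,(0,255,0),1)
    u=(proj(p,[[v[0],v[1],.03]])[0]*2).astype(int); x,y=max(u[0]-200,0),max(u[1]-150,0)
    cv2.imwrite(f"pics/fit_{n}.png",im[y:y+300,x:x+400])
E
python3 -c "
import cv2,numpy as np
a=[cv2.imread(f'pics/fit_{n}.png') for n in ('wrist','scene')]
h=min(i.shape[0] for i in a);cv2.imwrite('pics/fit.png',np.hstack([i[:h] for i in a]))"
```

```text
wrist gap (array([ 0.55234795, -0.0217629 ,  0.10084995]), np.float64(9.55359234846052)) sq (array([ 0.59625474, -0.22422608,  0.13403977]), np.float64(11.002837006354671)) tub (array([0.51806545, 0.15867562, 0.40819282]), np.float64(4.745553274000219))
scene gap (array([ 0.54854441, -0.02467193,  0.11003373]), np.float64(13.352520208498744)) sq (array([ 0.5941252 , -0.22451256,  0.13256445]), np.float64(8.884947791666843)) tub (array([0.51613403, 0.15776434, 0.50333296]), np.float64(6.185903149571356))
side gap (array([ 0.55331537, -0.01855521,  0.07665468]), np.float64(12.100685755141352)) sq (array([ 0.59955655, -0.22045763,  0.11073841]), np.float64(8.033580341182677)) tub (array([0.51939008, 0.15677371, 0.24544112]), np.float64(5.069763624592632))
all gap (array([ 0.55221412, -0.02257498,  0.10448135]), np.float64(36.674866402473526)) sq (array([ 0.59700509, -0.22323583,  0.12826438]), np.float64(29.315985030318977))
tub [0.51822941 0.15854846 0.41327112] 18.290418607879452
```

View pics/fit.png

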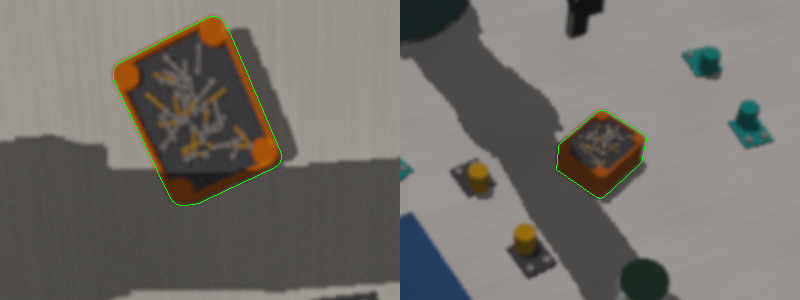

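```bash
cat >> h2.py <<'E'
GO=np.array([.5523,-.0224]); GT=.102
def g2w(xy): return np.array(xy)@R2(GT).T+GO
def w2g(xy): return (np.array(xy)-GO)@R2(GT)
def quat(psi): # pushing heading psi; camera trails
    ph=psi+np.pi; x=np.array([np.cos(ph),np.sin(ph),0]); z=np.array([0,0,-1.]); M=np.c_[x,np.cross(z,x),z]
    q=Rn.from_matrix(M).as_quat(); return np.array([q[3],q[0],q[1],q[2]])
def look(v0,names=("scene","side","wrist"),tag=None,show=True):
    ps=[snap(n) for n in names]; v,c=fittub(ps,v0); g=w2g(v[:2])
    print("tub world",v.round(4),"gap mm",(g*1000).round(1),"rel yaw",round(v[2]-GT,3),"cost",round(c,1),"t",ctrl.current_t())
    for n,p in zip(names,ps):
        im=p["img"][:,:,::-1].copy(); m=hullmask(p,tubX(v)).astype(np.uint8)
        cs,_=cv2.findContours(m,0,2); cv2.drawContours(im,[k//2 for k in cs],-1,(0,255,0),1); cv2.imwrite(f"pics/{tag}_{n}.png",im)
    return v,c
E
python3 - <<'E'
from h2 import *
ps=pickle.load(open("ps.pkl","rb"))
print(ray(ps["scene"],[[428,121],[449,153],[397,235]],.03).round(3))
v=np.array([.5182,.1586,.41])
P=v[:2]+R2(v[2])@[-.046,.039]
s=P-R2(GT)@[.026,.0145]; print("contact",w2g(P),"start",s,w2g(s))
q=quat(GT)
for z in (.2,.015):
    print(kinematics.solve_ik([*s,z],q))
e=g2w([-.060,w2g(s)[1]]); print(e,kinematics.solve_ik([*e,.015],q))
E
```

```text
[[0.413 0.411 0.03 ]
 [0.564 0.395 0.03 ]
 [0.763 0.097 0.03 ]]
contact [-0.07115107  0.2067511 ] start [0.43607825 0.15895964] [-0.09715107  0.1922511 ]
[-0.13183302  0.17957216 -0.3133877   2.0238769   0.06785086  0.947808
  1.1926698 ]
[-0.20610313  0.49686988 -0.24660345  2.14007585  0.23257313  0.52922472
  1.04723772]
[0.47303622 0.16274248] [-0.18607735  0.54018466 -0.24935938  2.05422858  0.23604194  0.57367621
  1.07235834]
```

```bash
python3 - <<'E'
from h2 import *
q=quat(GT); s=g2w([-.100,.192])
jaws.gripper_close(20)
ctrl.movep([*s,.15],q); ctrl.movel([*s,.015],feed=.12)
print(ctrl.current_t(),ctrl.current_tcp_pos(),ctrl.current_finger_gap())
e=g2w([-.064,.192])
ctrl.movel([*e,.015],feed=.05); print(ctrl.current_contact_force())
look([.525,.158,.25],("scene","side"),"p1")
E
python3 -c "
import cv2,numpy as np
cv2.imwrite('pics/p1.png',np.hstack([cv2.resize(cv2.imread(f'pics/p1_{n}.png')[100:250,x:x+200],None,fx=2,fy=2) for n,x in (('scene',280),('side',200))]))"
```

```text
4.3167 [0.43367048 0.15856993 0.01555794] 5.353987386778749e-05
[ 0.05391942  0.21198563 -0.34269575]
tub world [0.5337 0.1568 0.3843] gap mm [ -0.2 180.2] rel yaw 0.282 cost 27.1 t 5.2833
```

View pics/p1.png

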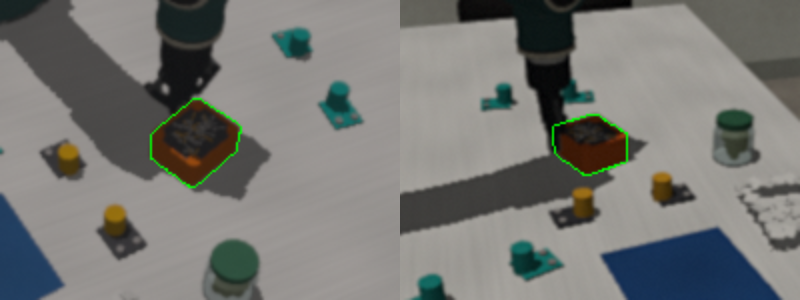

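```bash
python3 - <<'E'
from h2 import *
p=g2w([-.10,.192]); ctrl.movel([*p,.015],feed=.15)
# view pose: camera trails at world -y... use original yaw, stand off so tub is mid-picture
ctrl.movep([.55,.0,.40],quat(-np.pi/2))
print(ctrl.current_t())
look([.525,.158,.25],("wrist","scene","side"),"p2")
E
```

```text
7.2667
tub world [0.5343 0.1588 0.3675] gap mm [  0.6 182.1] rel yaw 0.266 cost 17.2 t 7.4167
```

View pics/p2_wrist.png

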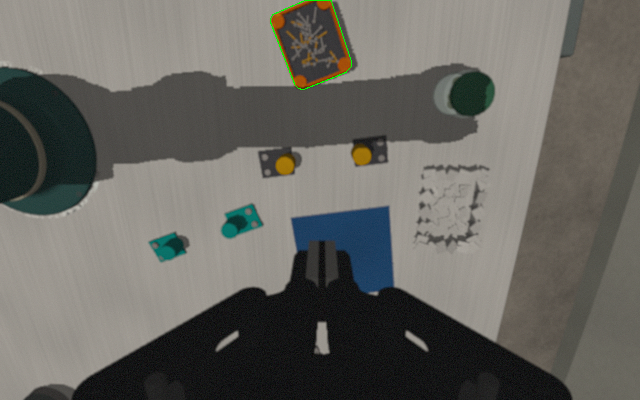

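```bash
python3 -c "
import cv2,numpy as np
cv2.imwrite('pics/p1z.png',np.hstack([cv2.resize(cv2.imread(f'pics/p1_{n}.png')[y:y+80,x:x+70],None,fx=5.5,fy=5.5,interpolation=cv2.INTER_CUBIC) for n,x,y in (('scene',340,110),('side',245,100))]))"
python3 - <<'E'
from h2 import *
E
```

```text
(no output)
```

View pics/p1z.png

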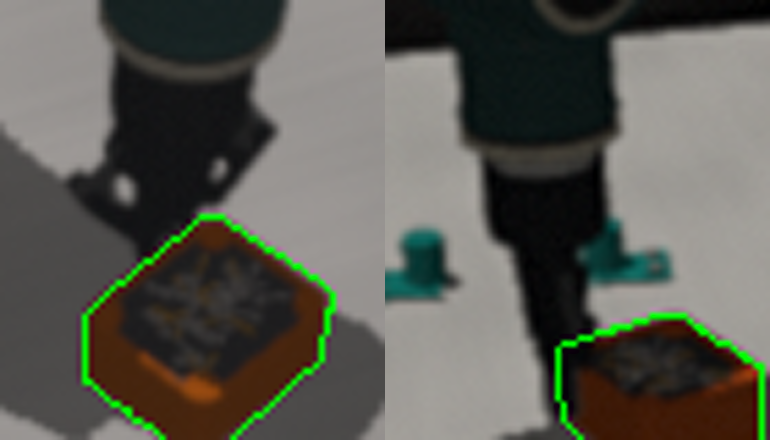

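```bash
python3 - <<'E'
from h2 import *
for n in ("wrist","scene","side"):
    p=snap(n); v,c=fittub([p],[.534,.158,.36]); print(n,v.round(4),c, w2g(v[:2]))
    m=np.zeros((400,640,3),np.uint8); 
E
```

```text
wrist [0.5342 0.159  0.3539] 2.9649878042707387 [0.00049837 0.18224883]
scene [0.5333 0.1577 0.437 ] 6.6556697217418845 [-0.00053632  0.18112472]
side [0.537  0.1586 0.2793] 5.220997223753702 [0.00321601 0.18156707]
```

```bash
cat >> h2.py <<'E'
def loc2g(v,l): return w2g(v[:2]+R2(v[2])@np.array(l))
def wlook(v0,tag,pos=(.55,.0,.40)):
    ctrl.movep(list(pos),quat(-np.pi/2+0)); return look(v0,("wrist","scene","side"),tag)[0]
E
python3 - <<'E'
from h2 import *
v=np.array([.5343,.1588,.356])
P=loc2g(v,[.040,.055]); c=P+np.array([-.008,.011])  # tcp at contact
d=np.array([np.sin(.2),-np.cos(.2)])
q=quat(GT-np.pi/2)
s=g2w(c-d*.018); print(c,s)
ctrl.movep([*s,.12],q); ctrl.movel([*s,.015],feed=.12)
e=g2w(c+d*.028); ctrl.movel([*e,.015],feed=.06); print(ctrl.current_contact_force(),ctrl.current_t())
ctrl.movel([*g2w(c+d*.01),.015],feed=.12);ctrl.movel([*g2w(c-d*.01),.12],feed=.25)
wlook([.54,.14,.2],"p3"); print(ctrl.current_t())
E
```

```text
[0.01744026 0.25637747] [0.53819069 0.25160615]
[-0.40581259  0.06853326 -0.47951185] 10.9167
tub world [0.5316 0.1359 0.1693] gap mm [ -4.5 159.6] rel yaw 0.067 cost 18.1 t 13.3333
13.3333
```

View pics/p3_wrist.png

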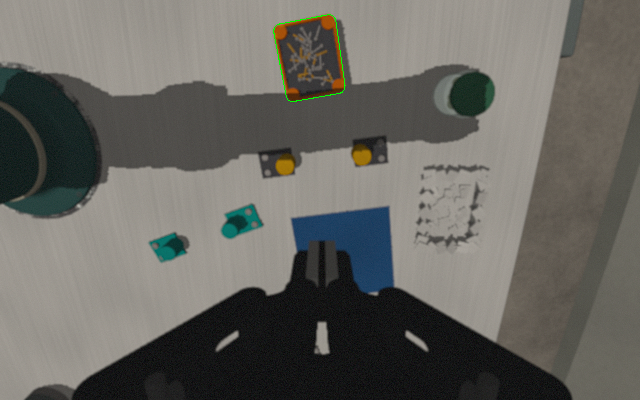

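```bash
python3 - <<'E'
from h2 import *
v=np.array([.5316,.1359,.169])
print(loc2g(v,[-.046,.040]))
q=quat(GT); y=loc2g(v,[-.046,.040])[1]-.008
s=g2w([-.085,y])
ctrl.movep([*s,.10],q); ctrl.movel([*s,.015],feed=.15)
ctrl.movel([*g2w([-.0572,y]),.015],feed=.05)
ctrl.movel([*g2w([-.08,y]),.015],feed=.15); ctrl.movel([*g2w([-.08,y]),.12],feed=.25)
wlook([.54,.135,.1],"p4")
p=snap("wrist"); print(fittub([p],[.536,.135,.1]))
bl=blobs(mask(p,"yellow"),60)[:2]; print(fit(gapmasks,[(p,up(bl[0][2]|bl[1][2]))],[*GO,GT]))
E
```

```text
[-0.05304858  0.19641554]
tub world [0.5388 0.1341 0.1288] gap mm [  2.5 157.1] rel yaw 0.027 cost 30.7 t 18.3667
(array([0.53874405, 0.13419252, 0.11858647]), np.float64(4.384476793120989))
(array([ 0.55305437, -0.02239207,  0.11456548]), np.float64(9.174181987619159))
```

View pics/p4_wrist.png

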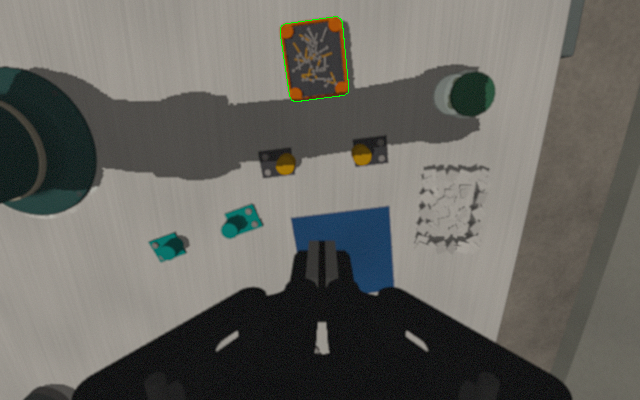

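```bash
sed -i 's/^GO=.*/GO=np.array([.5527,-.0223]); GT=.106/' h2.py; python3 - <<'E'
from h2 import *
v=np.array([.5388,.1341,.121])
g=w2g(v[:2]); print(g,v[2]-GT)
q=quat(GT-np.pi/2)
c=loc2g(v,[.002,.055])+[0,.011]; d=np.array([-g[0]/(g[1]-.03),-1.])  # lateral zero at y=30mm
s=g2w(c-d*.02)
ctrl.movep([*s,.11],q); ctrl.movel([*s,.015],feed=.15)
L=g[1]-.085
ctrl.movel([*g2w(c+d*L),.015],feed=.05); print(ctrl.current_contact_force(),ctrl.current_t())
ctrl.movel([*g2w(c+d*(L-.012)),.015],feed=.15);ctrl.movel([*g2w(c+d*(L-.012)),.12],feed=.25)
wlook([.545,.07,.1],"p5")
p=snap("wrist"); v=fittub([p],[.545,.07,.1])[0]; print(v,w2g(v[:2]),v[2]-GT)
bl=blobs(mask(p,"yellow"),60)[:2]; print(fit(gapmasks,[(p,up(bl[0][2]|bl[1][2]))],[*GO,GT]),ctrl.current_t())
E
```

```text
[0.00272539 0.15699281] 0.015
[-0.52058081  1.97963511  1.29289127] 22.5583
tub world [0.5436 0.0628 0.1003] gap mm [-0.1 85.6] rel yaw -0.006 cost 25.0 t 24.7167
[0.54325159 0.06285534 0.10440193] [-0.0003858   0.08567704] -0.0015980723242511874
(array([ 0.55220802, -0.02131533,  0.11271669]), np.float64(10.072787050317254)) 24.7667
```

View pics/p5_wrist.png

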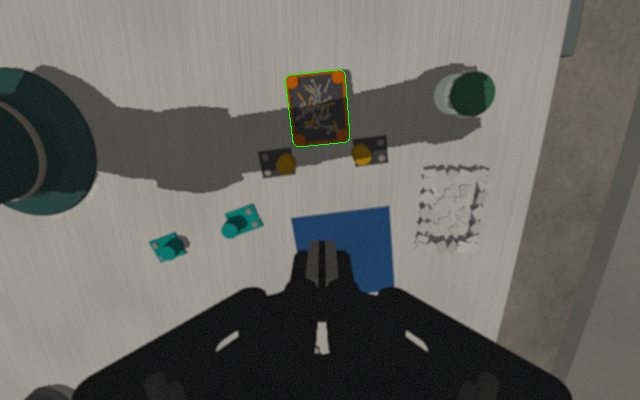

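```bash
python3 - <<'E'
from h2 import *
ctrl.movep([.5527,-.01,.2],quat(GT-np.pi/2))
p=snap("wrist"); v=fittub([p],[.543,.063,.1])[0]; print(v,w2g(v[:2]),v[2]-GT)
bl=blobs(cv2.inRange(hsv(p),(15,140,30),(34,255,255)),200)[:2]; print([(b[0],b[1]) for b in bl])
g,c=fit(gapmasks,[(p,up(bl[0][2]|bl[1][2]))],[*GO,GT]); print(g,c,ctrl.current_t())
im=cv2.resize(p["img"][:,:,::-1],None,fx=2,fy=2)
for m,col in ((hullmask(p,tubX(v)),(0,255,0)),(gapmasks(p,g),(255,0,255)),(gapmasks(p,[*GO,GT]),(255,255,0))):
    cs,_=cv2.findContours(m.astype(np.uint8),0,2); cv2.drawContours(im,cs,-1,col,1)
cv2.imwrite("pics/p6.png",im[0:500,250:1050]); pickle.dump(p,open("p6.pkl","wb"))
E
```

```text
[0.54327457 0.06227297 0.10237351] [-0.00042457  0.0850955 ] -0.003626489755134771
[(np.int32(895), array([258.29050279, 185.86703911])), (np.int32(882), array([378.29478458, 183.2244898 ]))]
[ 0.55204582 -0.02095049  0.11333204] 10.639439111309578 25.6333
```

View pics/p6.png

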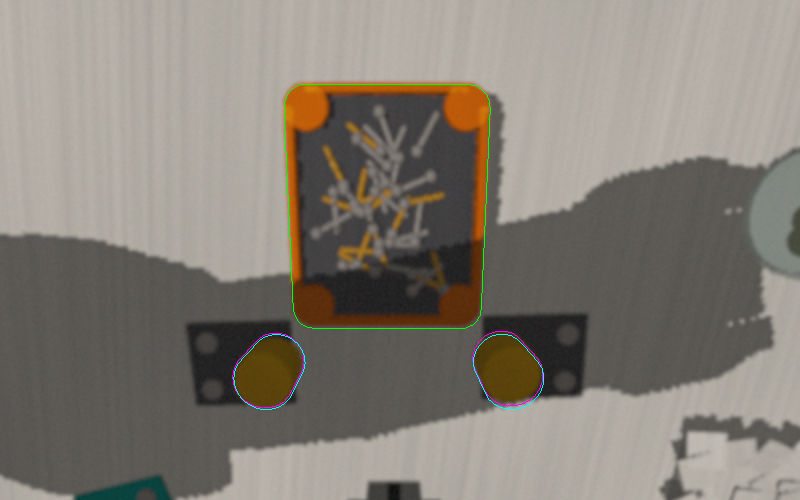

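```bash
sed -i 's/^GO=.*/GO=np.array([.5524,-.0217]); GT=.108/' h2.py; python3 - <<'E'
from h2 import *
v=np.array([.5433,.0624,.1025]); g=w2g(v[:2]); print(g,v[2]-GT)
sq=w2g([.5968,-.2237]); print("sq",sq)
q=quat(GT-np.pi/2)
c=loc2g(v,[-.001,.055])+[0,.011]
s=c+[0,.02]
ctrl.movep([*g2w(s),.12],q); ctrl.movel([*g2w(s),.016],feed=.15)
y0=g[1]
for yt in (.03,-.03,-.075):
    hit=ctrl.movel([*g2w([0,c[1]-(y0-yt)]),.016],feed=.05,max_force=12)
    print(yt,hit,ctrl.current_contact_force(),ctrl.current_tcp_pos(),ctrl.current_t())
    if hit: break
look([*g2w([0,yt]),GT],("scene","side"),"p7")
E
python3 -c "
import cv2,numpy as np
cv2.imwrite('pics/p7.png',np.hstack([cv2.resize(cv2.imread(f'pics/p7_{n}.png')[y:y+150,x:x+180],None,fx=2.2,fy=2.2) for n,x,y in (('scene',220,130),('side',230,130))]))"
```

```text
[1.81729663e-05 8.45908959e-02] -0.005500000000000005
sq [ 0.0223677  -0.20560896]
0.03 False [0.13147756 2.55350645 3.89273997] [0.54208086 0.0737593  0.01600117] 28.8583
-0.03 False [-0.37491936  2.87260594  2.1819614 ] [0.54849246 0.0140105  0.01598369] 30.2083
-0.075 False [-0.60824484  0.62727784  0.17900575] [ 0.55317002 -0.03092305  0.01586422] 31.2583
tub world [ 0.5612 -0.0955  0.0871] gap mm [  0.8 -74.3] rel yaw -0.021 cost 10.5 t 31.3583
```

View pics/p7.png

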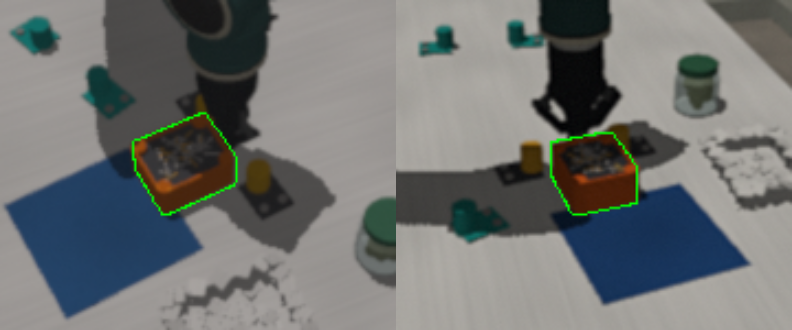

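```bash
python3 - <<'E'
from h2 import *
t=w2g(np.array(ctrl.current_tcp_pos())[:2]); print(t)
hit=ctrl.movel([*g2w(t+[.010,-.131]),.016],feed=.06,max_force=12); print(hit,ctrl.current_t())
e=w2g(np.array(ctrl.current_tcp_pos())[:2])
ctrl.movel([*g2w(e+[0,.015]),.016],feed=.15); ctrl.movel([*g2w(e+[0,.015]),.15],feed=.25)
ctrl.movep([.57,-.10,.35],quat(GT-np.pi/2))
v,c=look([*g2w([.01,-.206]),GT],("wrist","scene","side"),"p8")
l=(v[:2]-[.5968,-.2237])@R2(.131); cor=(out@R2(v[2]-.131).T+l)*1000
print("in square frame",l,v[2]-.131,cor.min(0),cor.max(0),ctrl.current_t())
p=snap("wrist"); print(fittub([p],v))
E
```

```text
[-0.00017583 -0.0092328 ]
False 33.7
tub world [ 0.5849 -0.2256  0.0983] gap mm [  10.4 -206.3] rel yaw -0.01 cost 28.2 t 35.6167
in square frame [-0.01201374 -0.00037812] -0.032737622320084606 [-59.4620182  -56.52698993] [35.43454535 55.77075677] 35.6167
(array([ 0.58464255, -0.22556964,  0.09199486]), np.float64(18.962748105207723))
```

View pics/p8_wrist.png

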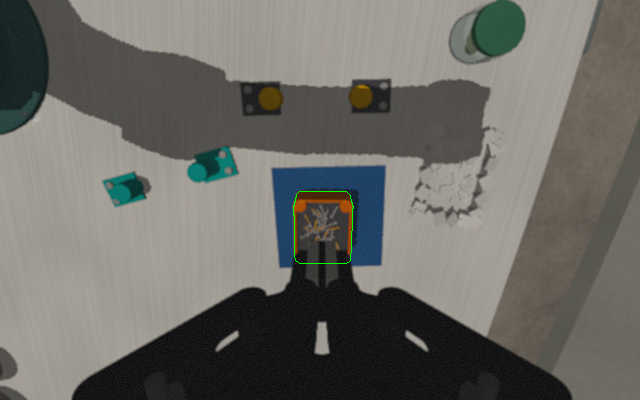

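View pics/p8_scene.png

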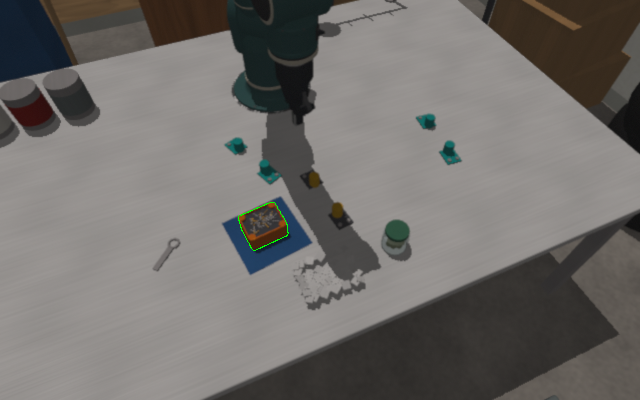

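```bash
python3 - <<'E'
from h2 import *
a=pickle.load(open("ps.pkl","rb"))["scene"]; b=snap("scene")
for n in("jar","tray","opener"):
    m=[nets.search_frame(b,n)]
    print(n,[(np.round(k["xyz"],3),round(k["confidence"],2)) for k in m[0][:1]])
d=cv2.absdiff(a["img"],b["img"]).max(2)
for n,(x,y,w,h) in dict(opener=(145,230,45,50),jar=(375,210,45,50)).items(): print(n,d[y:y+h,x:x+w].mean())
ctrl.close_job(); print(ctrl.current_t())
E
```

```text
jar [(array([0.785, 0.078, 0.076]), 0.91)]
tray [(array([ 0.782, -0.113,  0.007]), 0.76)]
opener []
opener 2.2648888888888887
jar 31.16488888888889
the job is handed in; nothing more can be done
the job is handed in; nothing more can be done
```

The orange tub is in the blue square and the job is handed in, at about 36 s of the 64 s allowed. I turned and centred it with three pushes of the closed fingers, two on its side and one on its rear face. I then pushed it from behind, through the gap and into the square, without lifting it.

**Before the gap:** a close wrist picture put the tub within about 1 mm of the centre line and 0.01 rad of straight. The free clearance was 3.5 mm per side.

**Through the gap:** the tool force stayed below 5 N at each point I read it, and the 12 N contact stop never triggered.

**In the square:** the tub sits about 12 mm to one side of the square's centre and is turned about 0.03 rad. All its edges are at least 35 mm inside the paint, and the arm was lifted clear of it.

**Checks that were less certain:**
- **Tub yaw:** single-camera estimates differed by up to 0.15 rad early on, so I relied mainly on the wrist view.
- **Last fit:** in the final wrist picture the fingers hid part of the tub's front, but all three cameras fitted together still put it well inside the square.
- **Jar:** the network found it with 0.91 confidence, though I had no earlier network reading to compare with. Its patch of the picture changed because the arm's shadow moved, so that comparison proved nothing. By eye it had not moved.
- **Tray:** the network found it with 0.76 confidence, again with no earlier reading. By eye it had not moved.
- **Bottle opener:** the network did not find it, but its patch of the picture was essentially unchanged.

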